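# Uncover the glue pot

### The job

Get the glue pot ready for work: slide the clear guard with the red grip, in front of the pot, fully open and leave it open, then lift the pot's lid off by its wooden knob and set it gently down, knob up, on the round green mat, wholly within the mat's edge. Lower the lid all the way before letting go, let it stand still, and leave the pot and the other things on the bench where they are.

Things in the scene. Friction and masses are not known exactly. Their poses are not given: they have to be found in the camera images.
- station: Glue station: plywood board 15 mm thick with an overhead lamp beam. Origin on the bench (z = 0), about under the pot; x points away from the robot, y along the guard's track. The board spans x -100 to +100, y -150 to +380 mm. 30 mm square posts at x = 35, y = -135 and 365. On the near side only the track (27 mm high, end stops 36 mm) and the guard.
- lamp_beam (a point): Middle of the lower near edge of the dark wooden beam, which runs along y over the far half of the pot: station x = +14, y = 115, 280 mm above the bench. The beam is 40 mm deep (x), top at 316 mm. A vertical gripper on the lid's knob would hit it: lean the tool back towards the robot by 25 to 45 degrees.
- guard (a joint): Slide of the guard along the station's +y, in m: 0 = shut, in front of the pot; 0.24 = fully open, at its stop. The guard is a white-framed clear pane 240 mm wide (y), 12 mm thick, top edge 187 mm above the bench, in the plane x = -85 mm of the station; shut, its centre is at y = 0. It moves at 2 to 4 N and stays where left.
- guard_grip (a point): Point to take the guard: in the red grip block that stands on the middle of its top edge, 30 mm wide along the track (y), 24 mm thick (x), from 186 to 244 mm above the bench. The point lies on the block's centre line, 220 mm above the bench.
- pot: Round steel glue pot with a grey foot (120 mm across), 112 mm outer diameter, 100 mm tall, 4 mm wall, 1.6 kg, standing loose on the station's board. Origin: centre of its underside.
- lid: Loose steel lid, about 0.25 kg: disc 120 mm across and 6 mm thick; below it a locating plug 96 mm across and 8 mm deep that sits inside the pot; above it the knob. Origin: centre of the plug's underside (the lid stands on this when set on a flat surface), z up. Disc top 14 mm above the origin. It starts on the pot, its origin 92 mm above the pot's.
- lid_knob (a point): Point to grip the lid: on the axis of its dark wooden knob, 46 mm above the lid's origin. The knob is an upright cylinder 32 mm across and 40 mm tall, from 22 to 62 mm above the lid's origin, on a brass neck 20 mm across.
- mat: Round green rubber mat, 180 mm across, 5 mm thick, fixed on the bench; the lid goes here. Origin: centre of its underside.
- block: Bystander: sanding block, dark wood on a black rubber sole, 65 x 120 x 34 mm, loose. Origin: centre of its underside.
- bottle: Bystander: amber bottle, 64 mm across, 150 mm tall, loose, on the bench. Origin: centre of its underside.
- jar: Bystander: open blue ceramic jar, 70 mm across, 85 mm tall, loose, on the left part of the station's board. Origin: centre of its underside.
- brush: Bystander: glue brush 170 mm long, lying loose on the bench in front of the station. Origin: under its middle; it lies along its x.
Things that resemble listed ones, but are neither listed nor needed, are in the scene too. What is shaped like the lid but pink is not meant.

How it is judged:
By the outcome, as a careful person would: the job done as asked, in the order asked, and still so for the second after the job is handed in, with the robot touching nothing.
It also fails if it takes over 54 s, if anything falls off the work surface, if the arm or the gripper's body presses on something with over 40 N, if the wrist force passes 120 N, or if a joint passes its speed limit or range.

### The arm

A 6-joint arm with a two-finger parallel gripper is mounted at the origin on the work surface. World frame = base frame: x ahead of the robot, y to its left, z up, the work surface at z = 0. Lengths are in mm, angles in rad, forces in N, time in s.
With the tool pointing down it reaches from about 400 to 925 mm from the base axis. Payload 12.5 kg.
Tool frame: the origin (TCP) lies midway between the tips of the shut fingers; the grasp point (between the pads) lies 19 mm behind it; z points along the fingers, y is the line along which they close (so a half turn about z gives the same grasp; the last joint's range is limited). The gripper opens to 95 mm and grips with 3 to 60 N. Pads are 20 mm wide; open, the fingers measure 119 mm over their backs; the gripper's body (75 mm by 180 mm) begins 59 mm behind the grasp point.
Start: joints at [-1.417, 0.491, 1.559, -0, 1.092, -0.106], TCP at [160.577, -604.038, 214.661] pointing down, gripper open.
Joint ranges: [-3.1, 3.1], [-0.84, 2.19], [0.05, 2.79], [-1.13, 4.28], [0.06, 2.93], [-2.69, 2.69]. Speed limits (rad/s): [2.22, 2.22, 2.79, 3.14, 3.14, 3.14].

### API

Orientations are given as [roll, pitch, yaw] about the fixed x, y, z axes, in that order (R = Rz(yaw) Ry(pitch) Rx(roll)).
In Python, from cell import env gives the robot as it stands.
- The arm moves only by the shell command python3 -m inch 'ROWS'. ROWS is JSON, a list of rows, each a list of 7 numbers: the turn, a rotation vector about the tool's x, y, z in rad, then the shift along the tool's x, y, z in cm, then the closure, from -1 (fully open) to 1 (shut). A call has 1 to 20 rows; each row shifts and turns the commanded pose from where the row before left it, along the tool's axes as they then stand; what a row does not reach is not made up. A row lasts 1/8 s, in which the tool goes at most 62.5 mm and 10.7 degrees, less where a joint would pass 70% of its speed; a pose out of reach is approached as far as the arm can. A call with a gripper value outside its range is refused whole. The fingers move at their own pace and stop on an object; the grip force is fixed at half the most. Time passes only in rows, so rows that do not move let the fingers close. It gives the time, the measured TCP pose, the force, the opening and the grip force at its end, in the units of the state.
- env.state(): the state, without advancing time (a new reading comes with each control period).
- env.read_camera(name): name is "scene" or "side" or "wrist"; returns a dict with "img" (384x512x3 uint8, red, green, blue), "depth" (384x512 float32, mm along the optical axis (not along the pixel's ray), 0 where there is no reading), "fx", "fy", "cx", "cy" (pixels), "position" and "orientation" of the camera in the world. Camera axes: x right, y down, z forward; pixel columns grow to the right and rows downward; lengths in mm; the calibration is good to about 2 mm. A picture is of the moment at which its call begins.
- env.job_done(): hands the job in; it is judged then, once.
Trained networks look in a picture, given as the dict that the camera call returned (one of the last four; its "shot" number tells which), for a name from the list of things; names that differ only in an ending like _2 or _b are one class to them, and where a whole thing is asked for, a point or a joint stands for the part that bears it (a point fixed in the world has none). Each returns a list of dicts, best first, with "score" (0 to 1); they miss things now and then, are a little off and sometimes report something else, mostly with a low value. They report only what shows in the picture. A call takes as long as a camera call. They do not tell look-alikes from the thing itself.
- env.find_in(picture, target): "centre" ([x, y, z] in mm, in the coordinates of the camera as it stood for that picture, good to about 4 mm: the middle of the surface that is visible of it).
- env.trace(picture, target): "mask" (384x512 bool, what is visible of it).
The state is a dict: "t": time; "joints": joint angles; "qvel": joint speeds; "tau": joint torques, N m; "eef_pos": TCP position; "tcp_rot": TCP orientation; "ft_force": force on the tool from outside, world axes, zero at the start; "moment": the same for the moment, N m; "opening": opening from 0.0 (shut) to 1.0 (fully open); "grip_force": force on a finger pad.
Only numpy, scipy, OpenCV 4.12 (cv2) and the standard library are available. Lean on these libraries where they do the work, as an engineer would, in place of code of your own. Each camera call takes 0.05 s, during which the arm holds its last target. There are 200 camera calls.

## Working session

There is one attempt and no reset: what is moved stays moved. The work goes in short steps, Python scripts to look and compute and a shell command to move; the robot and the scene stay as the last step left them, time stands still between calls to the robot, and variables do not carry over. Pictures are saved under pics/ and viewed, at most 10 in all, crops included, and the job is handed in when it is done.

```bash
mkdir -p pics; ls
cat > h.py <<'E'
import numpy as np, cv2
from scipy.spatial.transform import Rotation as R
from cell import env
def camR(p):
    o=np.array(p["orientation"],float)
    return o if o.shape==(3,3) else (R.from_euler('xyz',o).as_matrix() if o.size==3 else R.from_quat(o).as_matrix())
def w(p,c): return camR(p)@np.array(c)+np.array(p["position"])
def cloud(p,mask):
    v,u=np.nonzero(mask&(p["depth"]>0)); d=p["depth"][v,u]
    c=np.stack([(u-p["cx"])/p["fx"]*d,(v-p["cy"])/p["fy"]*d,d],1)
    return c@camR(p).T+np.array(p["position"])
def px(p,X):
    c=camR(p).T@(np.array(X)-np.array(p["position"])); return [round(c[0]/c[2]*p["fx"]+p["cx"]),round(c[1]/c[2]*p["fy"]+p["cy"])]
E
cat > look.py <<'E'
from h import *
ims=[]
for n in ["scene","side"]:
    p=env.read_camera(n); ims.append(p["img"])
    print(n,p["position"],p["orientation"])
    for t in ["guard_grip","guard","lid_knob","lid","pot","mat","block","bottle","jar","brush","station"]:
        for r in env.find_in(p,t)[:3]:
            X=w(p,r["centre"]); print(t,round(r["score"],2),X.round(),px(p,X))
    cv2.imwrite(f"pics/{n}0.png",p["img"][:,:,::-1])
print(env.state())
E
python3 look.py
```

```text
pics
scene [ 495.32117802 1003.8598356  1002.15350221] [-2.24802847 -0.00824665 -3.07237363]
guard 0.6 [580.  57. 137.] [238, 216]
lid_knob 0.93 [662.  -4. 122.] [215, 205]
lid_knob 0.86 [ 673. -243.   17.] [221, 186]
lid_knob 0.61 [701. 260.  70.] [190, 279]
lid 0.66 [ 678. -243.   16.] [220, 186]
lid 0.65 [661.  -5. 120.] [215, 206]
pot 0.64 [660.  39.  61.] [214, 228]
mat 0.89 [388. 299.   9.] [299, 310]
block 0.58 [ 462. -361.   34.] [276, 167]
bottle 0.84 [ 682. -366.   78.] [222, 155]
bottle 0.44 [584.  53. 133.] [237, 216]
jar 0.87 [696. 258.  70.] [192, 278]
jar 0.45 [387. 300.   5.] [299, 311]
brush 0.78 [421.  -3.  19.] [286, 232]
station 0.82 [693. 205.  26.] [197, 274]
side [161.71335055 494.3123332  939.07634875] [-2.43567070e+00  7.39214724e-04 -2.51264761e+00]
guard_grip 0.91 [581.  47. 130.] [217, 213]
guard 0.64 [583.  50. 124.] [216, 215]
lid_knob 0.63 [ 685. -242.   13.] [249, 163]
lid_knob 0.62 [661.   2. 122.] [204, 190]
lid 0.96 [ 682. -244.   15.] [250, 162]
lid 0.83 [664.   1. 124.] [204, 189]
pot 0.73 [580.  48. 126.] [217, 215]
pot 0.54 [670.  44.  85.] [193
[... 284 characters left out ...]
tation 0.82 [682. 156.  92.] [161, 231]
{'t': 1.2, 'joints': array([-1.41661641e+00,  4.90927645e-01,  1.55892017e+00, -5.70982710e-06,
        1.09169993e+00, -1.05576344e-01]), 'qvel': array([0.00128395, 0.00144676, 0.00193045, 0.00183488, 0.00016959,
       0.00032218]), 'tau': array([ 1.43743375e-03, -6.12468338e+01, -2.58434236e+01,  6.93725771e-02,
        4.45338199e-02, -3.46175602e-05]), 'eef_pos': array([ 160.56423406, -604.03132998,  214.63680371]), 'tcp_rot': array([3.14154853e+00, 9.77148158e-06, 2.59758891e-01]), 'ft_force': array([-0.73458328,  0.21483706,  0.11742657]), 'moment': array([-0.01982819, -0.06320066, -0.02169911]), 'grip_force': 0.0, 'opening': 1.0011622834411313}
```

View pictures.

View pics/scene0.png

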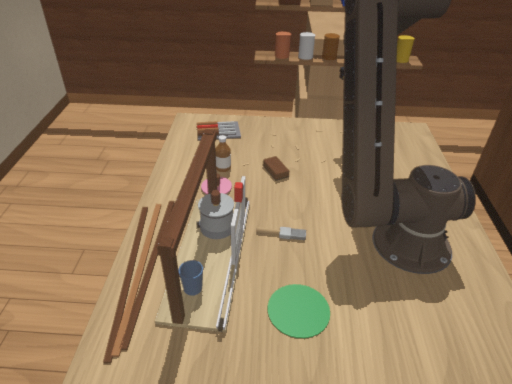

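View pics/side0.png

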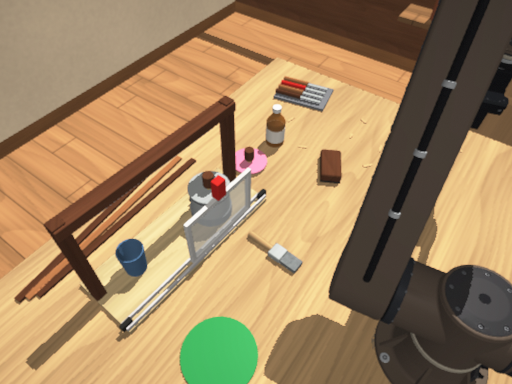

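Scene view: red grip at (238,192), knob at (215,197), pink look-alike at (217,187), mat at (299,310), brush at (285,233). Side view: red grip at (218,187), knob at (208,179), mat at (219,352). Next I measure the station's yaw from the beam and rail, then the grip, knob and mat.

```bash
cat > m.py <<'E'
from h import *
def line(P):
    c=np.median(P[:,:2],0); vx,vy,x,y=cv2.fitLine(P[:,:2].astype(np.float32),cv2.DIST_HUBER,0,.01,.01).ravel()
    if vy<0: vx,vy=-vx,-vy
    return np.degrees(np.arctan2(-vx,vy)).round(2),np.array([x,y]).round(1)
for n in ["scene","side"]:
    p=env.read_camera(n); img=p["img"].astype(int); r,g,b=img[...,0],img[...,1],img[...,2]
    allm=np.ones(r.shape,bool); d=p["depth"]
    v,u=np.nonzero(d>0); P=cloud(p,allm); C=img[v,u]
    red=(C[:,0]>130)&(C[:,1]<60)&(C[:,2]<60)&(P[:,2]>185)&(P[:,2]<260)&(P[:,0]>450)&(P[:,0]<700)&(abs(P[:,1])<200)
    Q=P[red]; T=Q[Q[:,2]>238]; print(n,"red",len(Q),Q.min(0).round(),Q.max(0).round(),"top",len(T),T.mean(0).round(1))
    K=P[(P[:,2]>125)&(P[:,2]<190)&(np.hypot(P[:,0]-665,P[:,1])<60)&(C.max(1)<130)&(C[:,0]-C[:,2]>12)]
    T=K[K[:,2]>164]; print("knob",len(K),K.min(0).round(),K.max(0).round(),"top",len(T),T.mean(0).round(1) if len(T) else 0)
    G=P[(C[:,1]>C[:,0]+50)&(C[:,1]>C[:,2]+40)&(P[:,2]<15)]
    (cx,cy),rad=cv2.minEnclosingCircle(G[:,:2].astype(np.float32)); print("mat",len(G),G.mean(0).round(1),cx,cy,rad)
    B=P[(P[:,2]>308)&(P[:,2]<325)&(P[:,0]>560)&(C[:,0]<130)]; print("beam top",len(B),B.min(0).round(),B.max(0).round(),line(B))
    F=P[(P[:,2]>180)&(P[:,2]<192)&(C.min(1)>140)&(P[:,0]>500)&(P[:,0]<650)]; print("frame top",len(F),F.min(0).round(),F.max(0).round(),line(F))
    L=P[(P[:,2]>93)&(P[:,2]<140)&(np.hypot(P[:,0]-665,P[:,1])<80)&(P[:,0]>610)]
    L=L[(L[:,2]>107)&(L[:,2]<127)]; print("lid z hist",len(L),L.min(0).round(),L.max(0).round(),np.median(L,0))
    D=P[(P[:,2]>11)&(P[:,2]<19)&(P[:,0]>560)&(P[:,0]<800)&(P[:,1]>-160)&(P[:,1]<400)]; print("board",cv2.minAreaRect(D[:,:2].astype(np.float32)))
E
python3 m.py
```

```text
scene red 50 [572.  44. 193.] [591.  52. 243.] top 3 [581.1  49.  241.2]
knob 127 [646. -27. 130.] [677.   6. 173.] top 55 [661.6 -10.6 168.5]
mat 2566 [388.1 297.3   4.6] 387.3610534667969 293.58941650390625 90.09188842773438
beam top 1822 [ 672. -155.  308.] [740. 374. 323.] (np.float32(-3.48), array([706.2, 160.2], dtype=float32))
frame top 104 [571. -85. 180.] [594. 155. 191.] (np.float32(-3.36), array([584. ,  71.3], dtype=float32))
lid z hist 610 [611. -73. 107.] [720.  47. 126.] [659.0040468    2.60579828 120.52596338]
board ((672.2206420898438, 112.43875122070312), (539.3834838867188, 200.29029846191406), 86.64615631103516)
side red 94 [569.  20. 195.] [593.  50. 248.] top 88 [579.3  35.9 245. ]
knob 148 [645. -31. 125.] [708.  15. 173.] top 90 [658.6 -12.  170.1]
mat 4364 [390.4 288.    6.7] 388.9287109375 290.4072570800781 90.04133605957031
beam top 3348 [ 670. -158.  308.] [737. 372. 325.] (np.float32(-3.26), array([702.3, 150.4], dtype=float32))
frame top 315 [568. -84. 184.] [594. 153. 192.] (np.float32(-3.66), array([580.9,  41.8], dtype=float32))
lid z hist 596 [622. -73. 107.] [719.  47. 127.] [670.63076098   9.66077662 122.7289457 ]
board ((671.159423828125, 109.04924011230469), (530.60498046875, 202.3636016845703), 86.61126708984375)
```

```bash
python3 -m inch '[[0,0,0.16,0,0,-4.3,-1],[0,0,0.16,0,0,-4.3,-1],[0,0,0,2.55,-4.42,0,-1],[0,0,0,2.55,-4.42,0,-1],[0,0,0,2.55,-4.42,0,-1],[0,0,0,2.55,-4.42,0,-1],[0,0,0,2.55,-4.42,0,-1],[0,0,0,2.55,-4.42,0,-1],[0,0,0,2.55,-4.42,0,-1],[0,0,0,2.55,-4.42,0,-1],[0,0,0,2.55,-4.42,0,-1],[0,0,0,2.55,-4.42,0,-1],[0,0,0,2.55,-4.42,0,-1],[0,0,0,2.55,-4.42,0,-1],[0,0,0,2.55,-4.42,0,-1],[0,0,0,2.55,-4.42,0,-1],[0,0,0,2.55,-4.42,0,-1]]'
cat > tgt.py <<'E'
import sys
from h import *
O=np.array([664.7,-4.3,0]); S=R.from_euler('z',-3.4,degrees=True).as_matrix()
def to(X):  # world target of TCP -> shift in present tool axes, cm
    s=env.state(); T=R.from_euler('xyz',s["tcp_rot"]).as_matrix()
    return (T.T@(np.array(X)-s["eef_pos"])/10).round(2)
if __name__=="__main__":
    s=env.state(); print("t",s["t"],"station xyz of TCP",(S.T@(s["eef_pos"]-O)).round(1),"rot",s["tcp_rot"].round(3),"q",s["joints"].round(2),"F",s["ft_force"].round(1))
    if len(sys.argv)>3: print("shift cm",to(O+S@np.array([float(a) for a in sys.argv[1:4]])))
E
python3 tgt.py -85 35 201
```

```text
t: 3.42
eef_pos: [583.0, 36.4, 300.7]
tcp_rot: [3.141, -0.0, -0.06]
ft_force: [0.9, 0.1, 0.8]
opening: 1.001
grip_force: 0.0
t 3.425 station xyz of TCP [-84.   35.8 300.7] rot [ 3.141 -0.    -0.06 ] q [-0.05  0.36  1.54 -0.    1.24  1.58] F [0.9 0.1 0.8]
shift cm [-0.11  0.07  9.97]
```

```bash
python3 -m inch '[[0,0,0,-0.1,0.1,3,-1],[0,0,0,0,0,3,-1],[0,0,0,0,0,3,-1],[0,0,0,0,0,1,-1],[0,0,0,0,0,0,0.5],[0,0,0,0,0,0,1],[0,0,0,0,0,0,1],[0,0,0,0,0,0,1],[0,0,0,0,0,0,1],[0,0,0,0,0,0,1]]'; python3 tgt.py -85 240 201
```

```text
t: 4.68
eef_pos: [581.2, 33.8, 200.7]
tcp_rot: [3.142, -0.0, -0.06]
ft_force: [0.6, -0.0, -1.2]
opening: 0.425
grip_force: 0.0
t 4.675 station xyz of TCP [-85.6  33.1 200.7] rot [ 3.142 -0.    -0.06 ] q [-0.06  0.44  1.68 -0.    1.01  1.58] F [ 0.6 -0.  -1.2]
shift cm [  0.04 -20.69  -0.03]
```

```bash
python3 -m inch '[[0,0,0,0,0,0,1],[0,0,0,0,0,0,1],[0,0,0,0,0,0,1],[0,0,0,0,0,0,1]]'; python3 tgt.py -85 240 201
```

```text
t: 5.18
eef_pos: [581.2, 33.8, 200.6]
tcp_rot: [3.141, 0.0, -0.06]
ft_force: [-1.2, 0.0, -0.6]
opening: 0.316
grip_force: 30.0
t 5.175 station xyz of TCP [-85.6  33.1 200.6] rot [ 3.141  0.    -0.06 ] q [-0.06  0.44  1.68 -0.    1.01  1.58] F [-1.2  0.  -0.6]
shift cm [  0.04 -20.69  -0.04]
```

```bash
python3 -m inch '[[0,0,0,0,-0.7,0,1],[0,0,0,0,-1.5,0,1],[0,0,0,0,-1.5,0,1],[0,0,0,0,-1.5,0,1],[0,0,0,0,-1.5,0,1],[0,0,0,0,-1.5,0,1],[0,0,0,0,-1.5,0,1],[0,0,0,0,-1.5,0,1],[0,0,0,0,-1.5,0,1],[0,0,0,0,-1.5,0,1],[0,0,0,0,-1.5,0,1],[0,0,0,0,-1.5,0,1],[0,0,0,0,-1.5,0,1],[0,0,0,0,-1,0,1],[0,0,0,0,0,0,1]]'; python3 tgt.py -85 240 201
```

```text
t: 7.05
eef_pos: [592.8, 231.9, 200.6]
tcp_rot: [-3.141, 0.0, -0.059]
ft_force: [-4.7, 2.4, 3.1]
opening: 0.312
grip_force: 30.0
t 7.05 station xyz of TCP [-85.8 231.5 200.6] rot [-3.141  0.    -0.059] q [0.27 0.52 1.55 0.   1.08 1.9 ] F [-4.7  2.4  3.1]
shift cm [ 0.08 -0.85 -0.04]
```

```bash
python3 -m inch '[[0,0,0,0,-0.2,0,1],[0,0,0,0,-0.2,0,1],[0,0,0,0,-0.2,0,1],[0,0,0,0,0,0,1]]'; python3 tgt.py -85 240 201
```

```text
t: 7.55
eef_pos: [593.1, 236.9, 200.6]
tcp_rot: [-3.141, 0.001, -0.06]
ft_force: [-6.4, 0.5, 3.2]
opening: 0.318
grip_force: 30.0
t 7.55 station xyz of TCP [-85.8 236.6 200.6] rot [-3.141e+00  1.000e-03 -6.000e-02] q [0.28 0.52 1.54 0.   1.08 1.91] F [-6.4  0.5  3.2]
shift cm [ 0.08 -0.34 -0.04]
```

```bash
python3 -m inch '[[0,0,0,0.03,-0.2,0,1],[0,0,0,0,-0.2,0,1],[0,0,0,0,0,0,1]]'; python3 tgt.py -85 240 201
```

```text
t: 7.92
eef_pos: [593.2, 239.0, 200.6]
tcp_rot: [3.139, 0.002, -0.061]
ft_force: [-9.0, -13.7, 6.4]
opening: 0.313
grip_force: 30.0
t 7.925 station xyz of TCP [-85.8 238.7 200.6] rot [ 3.139e+00  2.000e-03 -6.100e-02] q [ 0.28  0.53  1.54 -0.    1.08  1.91] F [ -9.  -13.7   6.4]
shift cm [ 0.08 -0.13 -0.04]
```

```bash
python3 -m inch '[[0,0,0,0.03,-0.2,0,1],[0,0,0,0,-0.1,0,1],[0,0,0,0,0,0,1]]'; python3 tgt.py -85 240 201
```

```text
t: 8.3
eef_pos: [593.1, 239.1, 200.5]
tcp_rot: [3.134, 0.004, -0.061]
ft_force: [-12.4, -29.8, 9.2]
opening: 0.31
grip_force: 30.0
t 8.3 station xyz of TCP [-85.9 238.7 200.5] rot [ 3.134  0.004 -0.061] q [ 0.28  0.53  1.53 -0.01  1.09  1.92] F [-12.4 -29.8   9.2]
shift cm [ 0.09 -0.13 -0.05]
```

```bash
python3 -m inch '[[0,0,0,0,0.3,0,1],[0,0,0,0,0.1,0,-1],[0,0,0,0,0,0,-1],[0,0,0,0,0,0,-1],[0,0,0,0,0,0,-1],[0,0,0,0,0,0,-1],[0,0,0,0,0,0,-1],[0,0,0,0,0,0,-1],[0,0,0,0,0,-2,-1],[0,0,0,0,0,-3,-1],[0,0,0,0,0,-3,-1]]'; python3 tgt.py -70 -7 270
```

```text
t: 9.68
eef_pos: [594.2, 239.4, 281.4]
tcp_rot: [3.141, 0.0, -0.06]
ft_force: [-0.6, 0.5, -0.8]
opening: 1.001
grip_force: 0.0
t 9.675 station xyz of TCP [-84.9 239.  281.4] rot [ 3.141  0.    -0.06 ] q [ 0.28  0.46  1.43 -0.    1.25  1.91] F [-0.6  0.5 -0.8]
shift cm [ 1.51 24.6   1.15]
```

```bash
python3 -m inch '[[0,0.15,0,0,4.9,0,-1],[0,0.15,0,0,4.9,0,-1],[0,0.15,0,0,4.9,0,-1],[0,0.15,0,0,4.9,0,-1],[0,0,0,0,5,0,-1],[0,0,0,0,0,0,-1]]'; python3 tgt.py 6.7 -7.2 137
cat > k.py <<'E'
from h import *
import tgt
for n in ["wrist","side","scene"]:
    p=env.read_camera(n); cv2.imwrite(f"pics/{n}1.png",p["img"][:,:,::-1])
    v,u=np.nonzero(p["depth"]>0); P=cloud(p,np.ones(p["depth"].shape,bool)); C=p["img"][v,u].astype(int)
    near=(np.hypot(P[:,0]-661,P[:,1]+11)<30)
    K=P[near&(P[:,2]>163)&(P[:,2]<176)]
    print(n,"knob top",len(K),K.mean(0).round(1),cv2.minEnclosingCircle(K[:,:2].astype(np.float32)) if len(K)>3 else 0)
    M=P[near&(P[:,2]>140)&(P[:,2]<160)]; print(" mid",len(M),M.min(0).round(1) if len(M) else 0,M.max(0).round(1) if len(M) else 0)
    for t in ["lid_knob","guard"]:
        for r in env.find_in(p,t)[:2]: print(t,round(r["score"],2),w(p,r["centre"]).round())
E
python3 k.py
```

```text
t: 10.42
eef_pos: [579.1, -9.1, 281.0]
tcp_rot: [3.141, -0.601, -0.063]
ft_force: [0.0, 0.1, 0.5]
opening: 1.008
grip_force: 0.0
t 10.425 station xyz of TCP [-85.2  -9.8 281. ] rot [ 3.141 -0.601 -0.063] q [-0.15  0.18  1.99  0.14  0.37  1.37] F [0.  0.1 0.5]
shift cm [-0.56 -0.31 17.07]
wrist knob top 561 [659.8 -15.1 169.5] ((661.00390625, -15.098657608032227), 15.68293571472168)
 mid 112 [645.2 -31.1 140. ] [661.7   0.7 160. ]
lid_knob 0.83 [651. -14. 122.]
lid_knob 0.67 [ 686. -243.   15.]
guard 0.95 [592. 200. 191.]
guard 0.44 [689.  36. 297.]
side knob top 98 [658.8 -12.6 169.9] ((660.2210083007812, -14.496559143066406), 16.264171600341797)
 mid 58 [644.2 -20.8 140.8] [669.4   2.6 158.4]
lid_knob 0.82 [656.  -7. 124.]
lid_knob 0.73 [ 665. -241.   14.]
guard 0.6 [592. 253. 124.]
scene knob top 55 [661.4 -11.4 168.2] ((660.6531982421875, -12.635133743286133), 17.463512420654297)
 mid 45 [645.8 -17.  140.4] [674.7   4.1 159.9]
lid_knob 0.81 [ 674. -244.   12.]
lid_knob 0.69 [657.  -4. 120.]
guard 0.91 [593. 256. 138.]
guard 0.44 [662.  -6. 121.]
```

```bash
cat > g.py <<'E'
import sys; from tgt import *
s=env.state(); T=R.from_euler('xyz',s["tcp_rot"]).as_matrix()
print(to(np.array([float(a) for a in sys.argv[1:4]])+19*T[:,2]))
E
python3 g.py 660.5 -13.8 153
```

```text
[-0.48  0.37 17.02]
```

View pics/scene1.png

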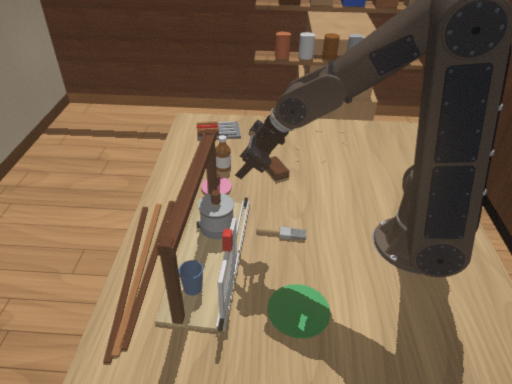

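The guard now stands open at its stop, with its grip at (228,240). The leaned gripper is in front of and above the pot, so I go in.

```bash
python3 -m inch '[[0,0,0,-0.5,0.4,3,-1],[0,0,0,0,0,4,-1],[0,0,0,0,0,4,-1],[0,0,0,0,0,3,-1],[0,0,0,0,0,1.5,-1],[0,0,0,0,0,1,-1],[0,0,0,0,0,0.5,-1],[0,0,0,0,0,0,-1]]'; python3 g.py 660.5 -13.8 153
```

```text
t: 11.88
eef_pos: [670.9, -15.4, 137.3]
tcp_rot: [-3.142, -0.6, -0.06]
ft_force: [0.6, -0.0, 0.3]
opening: 0.999
grip_force: 0.0
[ 0.02 -0.1   0.02]
```

```bash
python3 -m inch '[[0,0,0,0,-0.1,0,0.2],[0,0,0,0,0,0,1],[0,0,0,0,0,0,1],[0,0,0,0,0,0,1],[0,0,0,0,0,0,1],[0,0,0,0,0,0,1],[0,0,0,0,0,0,1],[0,0,0,0,0,0,1],[0,0,0,0,0,0,1],[0,0,0,0,0,0,1]]'
```

```text
t: 13.12
eef_pos: [670.9, -14.7, 137.5]
tcp_rot: [3.141, -0.6, -0.06]
ft_force: [-0.1, -0.2, -0.9]
opening: 0.333
grip_force: 30.0
```

```bash
cat > rec.py <<'E'
from h import *
s=env.state(); print(s["t"],list(s["joints"].round(5)),list(s["eef_pos"].round(1)),list(s["tcp_rot"].round(4)))
E
python3 rec.py; python3 -m inch '[[0,0,0,0.28,0,-0.41,1],[0,0,0,0.57,0,-0.83,1],[0,0,0,0.57,0,-0.83,1],[0,0,0,1.13,0,-1.65,1],[0,0,0,1.13,0,-1.65,1],[0,0,0,0.57,0,-0.83,1],[0,0,0,0,0,0,1]]'; python3 rec.py
```

```text
13.125 [np.float64(-0.13814), np.float64(0.51269), np.float64(1.94677), np.float64(0.48436), np.float64(0.09431), np.float64(1.02387)] [np.float64(670.9), np.float64(-14.7), np.float64(137.5)] [np.float64(3.1415), np.float64(-0.6), np.float64(-0.0602)]
t: 14.0
eef_pos: [670.9, -14.6, 212.9]
tcp_rot: [3.142, -0.6, -0.06]
ft_force: [-0.1, 0.9, -2.4]
opening: 0.33
grip_force: 30.0
14.0 [np.float64(-0.13805), np.float64(0.40089), np.float64(1.87708), np.float64(0.16672), np.float64(0.26816), np.float64(1.34551)] [np.float64(670.9), np.float64(-14.6), np.float64(212.9)] [np.float64(3.1415), np.float64(-0.6004), np.float64(-0.06)]
```

```bash
cat > ik.py <<'E'
from h import *
from scipy.optimize import least_squares
r=lambda a,t: R.from_euler(a,t).as_matrix()
D=[([-1.41661641,.490927645,1.55892,0,1.0917,-.105576],[160.56,-604.03,214.64],[3.14155,0,.25976]),
([-.13814,.51269,1.94677,.48436,.09431,1.02387],[670.9,-14.7,137.5],[3.1415,-.6,-.0602]),
([-.13805,.40089,1.87708,.16672,.26816,1.34551],[670.9,-14.6,212.9],[3.1415,-.6004,-.06]),
([-.05,.36,1.54,0,1.24,1.58],[583,36.4,300.7],[3.141,0,-.06]),([-.06,.44,1.68,0,1.01,1.58],[581.2,33.8,200.7],[3.142,0,-.06]),
([.28,.46,1.43,0,1.25,1.91],[594.2,239.4,281.4],[3.141,0,-.06]),([-.15,.18,1.99,.14,.37,1.37],[579.1,-9.1,281],[3.141,-.601,-.063])]
W=[10,10,10,1,1,1,1]
def fk(k,q,s4=1,s6=1,c6=np.pi/2):
    a1,lat,h,L2,c,L3,d=k
    A=r('z',q[0]); p=np.array([0,0,h])+A@[a1,lat,0]
    A=A@r('y',q[1]); p=p+A@[0,0,L2]; A=A@r('y',q[2]); p=p+A@[c,0,L3]
    A=A@r('z',s4*q[3])@r('y',q[4]); p=p+A@[0,0,d]; A=A@r('z',s6*q[5]+c6); return p,A
if 1:
    best=None
    for s4 in(1,-1):
      for s6 in (1,-1):
        for c6 in (np.pi/2,-np.pi/2):
          f=lambda k:np.concatenate([(fk(k,q,s4,s6,c6)[0]-p)*wt for (q,p,_),wt in zip(D,W)])
          e=sum(R.from_matrix(fk([0]*7,q,s4,s6,c6)[1].T@r('xyz',o)).magnitude() for q,p,o in D)
          s=least_squares(f,[0,60,300,450,0,430,250])
          if best is None or e<best[0]: best=(e,s.x,s4,s6,c6,np.abs(s.fun).reshape(-1,3).max(1).round(1))
    K=best[1]; sg=best[2:5]
if __name__=="__main__":
    print(best[0],K.round(1),sg,best[5])
    lo=[-3.1,-.84,.05,-1.13,.06,-2.69];hi=[3.1,2.19,2.79,4.28,2.93,2.69]
    for yaw in [-.06,-.4,-.8,-1.2,-1.6,.4,.8]:
      T=r('xyz',[np.pi,-.6,yaw])
      for z in (58-7,120,200):
        g=np.array([388,292,z])+19*T[:,2]
        f=lambda q:np.concatenate([(fk(K,q,*sg)[0]-g)/300,R.from_matrix(fk(K,q,*sg)[1].T@T).as_rotvec()])
        b=min((least_squares(f,np.clip([.5,.3,2,q4,.5,q6],lo,hi),bounds=(lo,hi)) for q4 in(0,.8,2,3.5,-.8) for q6 in(-1.5,0,1.5)),key=lambda s:s.cost)
        print(yaw,z,b.cost.round(6),b.x.round(2))
E
python3 ik.py
```

```text
0.024899619350473107 [-4.000e-01  6.590e+01  1.963e+02  5.875e+02  4.320e+01  4.111e+02
  2.720e+02] (1, 1, 1.5707963267948966) [0.4 0.2 0.1 1.6 3.7 0.7 2.4]
-0.06 51 0.0 [ 0.72  0.63  2.32  4.17  0.48 -1.87]
-0.06 120 0.002034 [ 0.69  0.48  2.33  4.28  0.41 -2.04]
-0.06 200 0.01302 [ 0.6   0.23  2.14 -0.61  0.42  2.69]
-0.4 51 0.007223 [ 0.78  0.61  2.12 -1.13  0.58 -2.49]
-0.4 120 0.000563 [ 0.78  0.48  2.15 -1.13  0.6  -2.54]
-0.4 200 0.000511 [ 0.79  0.35  2.12 -1.02  0.69 -2.69]
-0.8 51 0.0 [ 0.8   0.67  2.07 -1.03  0.72 -2.2 ]
-0.8 120 0.0 [ 0.8   0.54  2.04 -0.89  0.81 -2.39]
-0.8 200 0.0 [ 0.8   0.41  1.97 -0.77  0.95 -2.59]
-1.2 51 0.0 [ 0.78  0.71  1.94 -0.72  0.9  -2.16]
-1.2 120 0.0 [ 0.78  0.59  1.91 -0.66  1.02 -2.27]
-1.2 200 0.0 [ 0.78  0.47  1.85 -0.6   1.16 -2.39]
-1.6 51 0.0 [ 0.72  0.74  1.83 -0.49  1.06 -2.04]
-1.6 120 0.0 [ 0.72  0.63  1.8  -0.46  1.18 -2.11]
-1.6 200 0.0 [ 0.72  0.52  1.74 -0.44  1.34 -2.18]
0.4 51 0.0 [ 0.55  0.62  2.41  3.32  0.5  -1.6 ]
0.4 120 0.0 [ 0.55  0.43  2.37  3.48  0.26 -1.77]
0.4 200 7e-05 [ 0.55  0.23  2.27 -1.    0.09  2.69]
0.8 51 0.0 [ 0.39  0.62  2.42  2.67  0.51 -1.49]
0.8 120 0.0 [ 0.39  0.43  2.38  2.33  0.32 -1.13]
0.8 200 0.0 [ 0.39  0.23  2.29  1.31  0.24 -0.08]
```

```bash
cat > sim.py <<'E'
from ik import *
lo=np.array([-3.1,-.84,.05,-1.13,.06,-2.69]);hi=np.array([3.1,2.19,2.79,4.28,2.93,2.69])
S=r('z',-.06); O=np.array([664.7,-4.3,0])
q0=np.array([-.13805,.40089,1.87708,.16672,.26816,1.34551])
def run(yaw,zt,back,n=12,verb=False):
    q=q0; mx=0; cost=0; out=[]
    A=np.array([660.5,-14,228]); B=A+S@[-back,0,zt-228]; C=np.array([388,292,zt]); Dn=np.array([388,292,52])
    for a,b,y0,y1,m in ((A,B,-.06,-.06,6),(B,C,-.06,yaw,n),(C,Dn,yaw,yaw,8)):
        for i in range(1,m+1):
            f=i/m; T=r('xyz',[np.pi,-.6,y0+(y1-y0)*f]); g=a+(b-a)*f+19*T[:,2]
            F=lambda x:np.concatenate([(fk(K,x,*sg)[0]-g)/300,R.from_matrix(fk(K,x,*sg)[1].T@T).as_rotvec(),1e-4*(x-q)])
            s=least_squares(F,np.clip(q,lo+1e-6,hi-1e-6),bounds=(lo,hi)); e=np.linalg.norm(s.fun[:6])
            st=np.abs(s.x-q); mx=max(mx,(st[3:]).max()); cost=max(cost,e); q=s.x
            out.append((q.round(2),round(e,4)))
    return mx,cost,out
if __name__=="__main__":
    for zt in (160,200):
      for back in (180,):
        for yaw in (.8,1.2,1.6,2.0,2.4,-.8):
            m,c,o=run(yaw,zt,back); print(zt,back,yaw,"maxstep",round(m,2),"err",round(c,4),"minq5",min(x[0][4] for x in o),o[5][0],o[17][0],o[-1][0])
E
python3 sim.py
```

```text
160 180 0.8 maxstep 1.0 err 0.0 minq5 0.06 [-0.18  0.32  2.35  2.64  0.14 -1.17] [ 0.39  0.32  2.34  1.9   0.24 -0.68] [ 0.39  0.62  2.42  2.66  0.51 -1.49]
160 180 1.2 maxstep 1.0 err 0.0 minq5 0.06 [-0.18  0.32  2.35  2.64  0.14 -1.17] [ 0.26  0.35  2.28  1.32  0.49 -0.57] [ 0.26  0.62  2.36  1.98  0.52 -1.31]
160 180 1.6 maxstep 1.0 err 0.0 minq5 0.06 [-0.18  0.32  2.35  2.64  0.14 -1.17] [ 0.21  0.4   2.17  0.99  0.73 -0.64] [ 0.21  0.64  2.24  1.36  0.6  -1.1 ]
160 180 2.0 maxstep 1.0 err 0.0 minq5 0.06 [-0.18  0.32  2.35  2.64  0.14 -1.17] [ 0.21  0.46  2.04  0.75  0.94 -0.76] [ 0.21  0.66  2.1   0.92  0.76 -1.03]
160 180 2.4 maxstep 1.0 err 0.0 minq5 0.06 [-0.18  0.32  2.35  2.64  0.14 -1.17] [ 0.25  0.52  1.91  0.55  1.14 -0.92] [ 0.25  0.7   1.97  0.63  0.93 -1.08]
160 180 -0.8 maxstep 1.0 err 0.4512 minq5 0.06 [-0.18  0.32  2.35  2.64  0.14 -1.17] [ 0.66  0.5   2.39  4.28  0.53 -1.43] [ 0.7   0.71  2.34  4.28  0.56 -1.31]
200 180 0.8 maxstep 0.49 err 0.0 minq5 0.07 [-0.18  0.22  2.3   1.29  0.07  0.18] [ 0.39  0.23  2.29  1.31  0.24 -0.08] [ 0.39  0.62  2.42  2.66  0.51 -1.49]
200 180 1.2 maxstep 0.49 err 0.0 minq5 0.07 [-0.18  0.22  2.3   1.29  0.07  0.18] [ 0.26  0.26  2.23  1.1   0.53 -0.31] [ 0.26  0.62  2.36  1.98  0.52 -1.31]
200 180 1.6 maxstep 0.49 err 0.0 minq5 0.07 [-0.18  0.22  2.3   1.29  0.07  0.18] [ 0.21  0.32  2.13  0.89  0.8  -0.5 ] [ 0.21  0.64  2.24  1.36  0.6  -1.1 ]
200 180 2.0 maxstep 0.49 err 0.0 minq5 0.07 [-0.18  0.22  2.3   1.29  0.07  0.18] [ 0.21  0.39  2.    0.7   1.02 -0.68] [ 0.21  0.66  2.1   0.92  0.76 -1.03]
200 180 2.4 maxstep 0.49 err 0.0 minq5 0.07 [-0.18  0.22  2.3   1.29  0.07  0.18] [ 0.25  0.46  1.88  0.53  1.22 -0.87] [ 0.25  0.7   1.97  0.63  0.93 -1.08]
200 180 -0.8 maxstep 2.15 err 0.5688 minq5 0.06 [-0.18  0.22  2.3   1.29  0.07  0.18] [ 0.44  0.25  2.02 -0.2   0.68  2.69] [ 0.42  0.53  2.2  -0.05  0.19  2.69]
```

```bash
cat > plan.py <<'E'
from sim import *
G0=np.array([660.5,-14,228.]); 
segs=[(G0+S@[-90,0,0],-.06,3),(G0+S@[-200,0,0],.44,4),(np.array([388,292,228.]),1.64,9),(np.array([388,292,110.]),1.64,4)]
q=q0; T0=r('xyz',[np.pi,-.6,-.06]); p0=G0+19*T0[:,2]; g0=G0; y0=-.06
for G,y,m in segs:
    for i in range(1,m+1):
        f=i/m; T=r('xyz',[np.pi,-.6,y0+(y-y0)*f]); g=g0+(G-g0)*f+19*T[:,2]
        F=lambda x:np.concatenate([(fk(K,x,*sg)[0]-g)/300,R.from_matrix(fk(K,x,*sg)[1].T@T).as_rotvec(),1e-4*(x-q)])
        s=least_squares(F,np.clip(q,lo+1e-6,hi-1e-6),bounds=(lo,hi))
        print((R.from_matrix(T0.T@T).as_rotvec()).round(3),(T0.T@(g-p0)/10).round(2),"|",s.x.round(2),"step",np.abs(s.x-q).max().round(2)); q=s.x; T0=T; p0=g
    g0=G;y0=y
E
python3 plan.py
```

```text
[0. 0. 0.] [-2.48 -0.   -1.69] | [-0.14  0.36  1.95  0.2   0.24  1.31] step 0.07
[0. 0. 0.] [-2.48  0.   -1.69] | [-0.15  0.32  2.01  0.24  0.21  1.26] step 0.07
[0. 0. 0.] [-2.48 -0.   -1.69] | [-0.15  0.29  2.08  0.29  0.19  1.21] step 0.07
[ 0.071 -0.    -0.103] [-2.28 -0.13 -1.56] | [-0.21  0.25  2.14  0.73  0.23  0.63] step 0.57
[ 0.071  0.    -0.103] [-2.26 -0.48 -1.55] | [-0.26  0.22  2.19  0.94  0.31  0.27] step 0.36
[ 0.071 -0.    -0.103] [-2.21 -0.81 -1.51] | [-0.32  0.19  2.23  1.02  0.4   0.04] step 0.23
[ 0.071  0.    -0.103] [-2.12 -1.14 -1.45] | [-0.38  0.16  2.27  1.03  0.5  -0.13] step 0.17
[ 0.075  0.    -0.11 ] [ 0.54 -3.44  0.37] | [-0.34  0.16  2.27  1.01  0.55 -0.19] step 0.06
[ 0.075 -0.    -0.11 ] [ 0.89 -3.33  0.61] | [-0.28  0.16  2.27  1.    0.6  -0.24] step 0.05
[ 0.075  0.    -0.11 ] [ 1.23 -3.15  0.84] | [-0.22  0.17  2.26  0.98  0.64 -0.28] step 0.06
[ 0.075 -0.    -0.11 ] [ 1.55 -2.93  1.06] | [-0.16  0.18  2.24  0.95  0.68 -0.32] step 0.06
[ 0.075  0.    -0.11 ] [ 1.85 -2.65  1.26] | [-0.09  0.19  2.22  0.93  0.72 -0.35] step 0.07
[ 0.075  0.    -0.11 ] [ 2.1  -2.33  1.44] | [-0.02  0.21  2.2   0.9   0.75 -0.37] step 0.07
[ 0.075 -0.    -0.11 ] [ 2.33 -1.97  1.59] | [ 0.05  0.23  2.17  0.88  0.79 -0.4 ] step 0.07
[ 0.075 -0.    -0.11 ] [ 2.5  -1.58  1.71] | [ 0.13  0.25  2.13  0.85  0.83 -0.42] step 0.07
[ 0.075  0.    -0.11 ] [ 2.64 -1.16  1.81] | [ 0.2   0.28  2.08  0.82  0.87 -0.44] step 0.07
[0. 0. 0.] [-1.67 -0.    2.43] | [ 0.2   0.33  2.12  0.87  0.82 -0.52] step 0.08
[0. 0. 0.] [-1.67 -0.    2.43] | [ 0.2   0.39  2.15  0.94  0.76 -0.62] step 0.09
[0. 0. 0.] [-1.67 -0.    2.43] | [ 0.2   0.45  2.18  1.02  0.72 -0.72] step 0.1
[0. 0. 0.] [-1.67 -0.    2.43] | [ 0.2   0.51  2.2   1.11  0.68 -0.84] step 0.11
```

```bash
python3 -m inch '[[0,0,0,-1.24,0,-0.85,1],[0,0,0,-2.48,0,-1.69,1],[0,0,0,-2.48,0,-1.69,1],[0,0,0,-1.24,0,-0.85,1],[0.024,0,-0.034,-0.76,-0.04,-0.52,1],[0.024,0,-0.034,-0.76,-0.05,-0.52,1],[0.024,0,-0.034,-0.76,-0.05,-0.52,1],[0.036,0,-0.052,-1.13,-0.24,-0.78,1],[0.036,0,-0.052,-1.13,-0.24,-0.78,1],[0.071,0,-0.103,-2.21,-0.81,-1.51,1],[0.071,0,-0.103,-2.12,-1.14,-1.45,1],[0,0,0,0,0,0,1]]'; python3 rec.py
```

```text
t: 15.5
eef_pos: [469.0, -0.2, 212.5]
tcp_rot: [-3.138, -0.601, 0.438]
ft_force: [1.4, -0.2, -0.8]
opening: 0.332
grip_force: 30.0
15.5 [np.float64(-0.39474), np.float64(0.16111), np.float64(2.26755), np.float64(1.02754), np.float64(0.51348), np.float64(-0.13178)] [np.float64(469.0), np.float64(-0.2), np.float64(212.5)] [np.float64(-3.1381), np.float64(-0.6006), np.float64(0.4382)]
```

As planned; next I carry it over the mat, then look.

```bash
python3 -m inch '[[0.075,0,-0.11,0.54,-3.44,0.37,1],[0.075,0,-0.11,0.89,-3.33,0.61,1],[0.075,0,-0.11,1.23,-3.15,0.84,1],[0.075,0,-0.11,1.55,-2.93,1.06,1],[0.075,0,-0.11,1.85,-2.65,1.26,1],[0.075,0,-0.11,2.1,-2.33,1.44,1],[0.075,0,-0.11,2.33,-1.97,1.59,1],[0.075,0,-0.11,2.5,-1.58,1.71,1],[0.075,0,-0.11,2.64,-1.16,1.81,1],[0,0,0,-1.67,0,2.43,1],[0,0,0,-1.67,0,2.43,1],[0,0,0,-1.67,0,2.43,1],[0,0,0,-1.67,0,2.43,1],[0,0,0,0,0,0,1],[0,0,0,0,0,0,1]]'; python3 rec.py; python3 g.py 388.5 292 110
python3 - <<'E'
from h import *
ims=[]
for n in ["scene","side"]:
    p=env.read_camera(n); ims.append(p["img"][:,:,::-1])
    v,u=np.nonzero(p["depth"]>0); P=cloud(p,np.ones(p["depth"].shape,bool)); C=p["img"][v,u].astype(int)
    m=(np.hypot(P[:,0]-388,P[:,1]-292)<75)&(P[:,2]>60)&(P[:,2]<95)&((C.max(1)-C.min(1))<40); L=P[m]
    A=np.c_[L[:,:2]-[388,292],np.ones(len(L))]; 
    k=abs(L[:,2]-np.median(L[:,2]))<8
    print(n,len(L),cv2.minEnclosingCircle(L[:,:2].astype(np.float32)),"plane",np.linalg.lstsq(A[k],L[k,2],rcond=None)[0].round(3))
cv2.imwrite("pics/carry.png",np.hstack([ims[0][200:,150:450],ims[1][200:,80:380]]))
E
```

```text
t: 17.38
eef_pos: [387.0, 300.8, 96.1]
tcp_rot: [3.139, -0.602, 1.64]
ft_force: [-0.1, 0.3, -2.2]
opening: 0.331
grip_force: 30.0
17.375 [np.float64(0.19875), np.float64(0.50344), np.float64(2.20028), np.float64(1.10609), np.float64(0.67874), np.float64(-0.84077)] [np.float64(387.0), np.float64(300.8), np.float64(96.1)] [np.float64(3.1393), np.float64(-0.6019), np.float64(1.6404)]
[0.05 0.09 0.25]
scene 959 ((388.14337158203125, 291.67333984375), 60.907562255859375) plane [ 1.0000e-03 -1.0000e-03  7.9255e+01]
side 1750 ((387.7839050292969, 291.7613830566406), 59.93967056274414) plane [2.0000e-03 5.0000e-03 8.1553e+01]
```

View pics/carry.png

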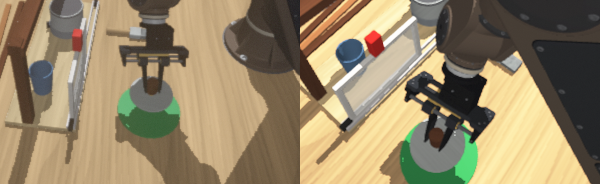

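Left half is the scene view, with the lid over the mat at (150,97). Right half is the side view, with the lid at (435,150). The lid is level, centred on the mat and about 61 mm above it, so I lower it.

```bash
python3 -m inch '[[0,0,0,-0.85,0,1.24,1],[0,0,0,-0.85,0,1.24,1],[0,0,0,-0.85,0,1.24,1],[0,0,0,-0.45,0,0.66,1],[0,0,0,-0.17,0,0.25,1],[0,0,0,0,0,0,1]]'; python3 -m inch '[[0,0,0,-0.06,0,0.08,1],[0,0,0,-0.06,0,0.08,1],[0,0,0,0,0,0,1]]'
```

```text
t: 18.23
eef_pos: [386.7, 300.7, 39.8]
tcp_rot: [3.139, -0.602, 1.641]
ft_force: [0.6, 0.3, -2.3]
opening: 0.331
grip_force: 30.0
t: 18.6
eef_pos: [386.6, 300.6, 37.5]
tcp_rot: [3.14, -0.602, 1.641]
ft_force: [-0.3, 0.8, -2.4]
opening: 0.329
grip_force: 30.0
```

```bash
python3 -m inch '[[0,0,0,-0.06,0,0.08,1],[0,0,0,0,0,0,1]]'; python3 -m inch '[[0,0,0,-0.06,0,0.08,1],[0,0,0,0,0,0,1]]';python3 -m inch '[[0,0,0,-0.03,0,0.04,1],[0,0,0,0,0,0,1]]'
```

```text
t: 18.85
eef_pos: [386.5, 300.6, 36.4]
tcp_rot: [3.14, -0.602, 1.64]
ft_force: [0.6, 0.2, -2.2]
opening: 0.332
grip_force: 30.0
t: 19.1
eef_pos: [386.6, 300.6, 35.5]
tcp_rot: [3.14, -0.603, 1.64]
ft_force: [0.6, -0.2, 0.2]
opening: 0.329
grip_force: 30.0
t: 19.35
eef_pos: [386.6, 300.6, 35.5]
tcp_rot: [3.139, -0.603, 1.641]
ft_force: [-0.6, -2.7, 7.4]
opening: 0.332
grip_force: 30.0
```

```bash
python3 -m inch '[[0,0,0,0.02,0,-0.03,1],[0,0,0,0,0,0,-0.2],[0,0,0,0,0,0,-1],[0,0,0,0,0,0,-1],[0,0,0,0,0,0,-1],[0,0,0,0,0,0,-1],[0,0,0,0,0,0,-1],[0,0,0,0,0,0,-1],[0,0,0,0,0,-1,-1],[0,0,0,0,0,-2,-1],[0,0,0,0,0,-3,-1],[0,0,0,0,0,-3,-1],[0,0,0,0,0,-3,-1],[0,0,0,0,0,-2,-1],[0,0,0,0,0,0,-1],[0,0,0,0,0,0,-1]]'
python3 - <<'E'
from h import *
ims=[]
for n in ["scene","side"]:
    p=env.read_camera(n); ims.append(p["img"][:,:,::-1])
    v,u=np.nonzero(p["depth"]>0); P=cloud(p,np.ones(p["depth"].shape,bool)); C=p["img"][v,u].astype(int)
    L=P[(np.hypot(P[:,0]-388,P[:,1]-292)<85)&(P[:,2]>13)&(P[:,2]<30)&((C.max(1)-C.min(1))<40)]
    print(n,len(L),cv2.minEnclosingCircle(L[:,:2].astype(np.float32)),np.median(L[:,2]))
    Q=P[(C[:,0]>130)&(C[:,1]<60)&(C[:,2]<60)&(P[:,2]>185)&(P[:,2]<260)&(P[:,0]>450)]; print("grip",Q.min(0).round() if len(Q) else 0,Q.max(0).round() if len(Q) else 0)
    for t in ["pot","jar","brush","block","bottle"]:
        for r in env.find_in(p,t)[:1]: print(t,round(r["score"],2),w(p,r["centre"]).round())
cv2.imwrite("pics/end.png",np.vstack([ims[0][100:],ims[1][100:]]))
E
```

```text
t: 21.35
eef_pos: [391.7, 221.4, 150.4]
tcp_rot: [3.14, -0.602, 1.64]
ft_force: [-0.2, -0.1, 0.5]
opening: 0.999
grip_force: 0.0
scene 1027 ((388.4553527832031, 291.47967529296875), 61.24773406982422) 18.633542391393917
grip [583. 245. 193.] [603. 256. 241.]
pot 0.69 [669.  22. 112.]
jar 0.85 [702. 262.  68.]
brush 0.66 [701. 260.  70.]
block 0.85 [ 473. -359.   31.]
bottle 0.58 [ 683. -363.   78.]
side 1987 ((387.2725524902344, 291.03387451171875), 59.81121063232422) 20.722166693416057
grip [580. 226. 192.] [601. 255. 247.]
pot 0.84 [642.   3. 115.]
jar 0.62 [399. 286.   7.]
brush 0.81 [386.  -9.  17.]
block 0.52 [593. 253. 128.]
bottle 0.72 [ 672. -373.   99.]
```

View pics/end.png

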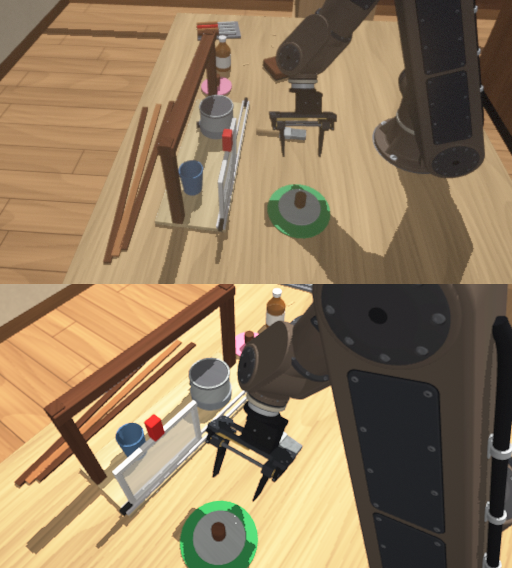

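The lid stands knob up and centred on the mat, at (299,207) in the scene view and (219,537) in the side view. The guard is open with its grip at (228,140), the pot is in place and the gripper is clear.

```bash
python3 -c "
from cell import env
print(env.job_done())"
```

```text
the job is handed in; nothing more can be done
None
```

The job is handed in at about 22 s of the 54 s limit: the guard is fully open at its stop, and the lid stands knob up near the middle of the green mat, wholly inside its edge; the pot and the other things look undisturbed in the last pictures.

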